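Draw out the tray rest's leg and cam it shut at the length mark

TASK

With the gripper open astride the grip plate and the open cam lever, hook the plate's lug with one finger and draw the sprung leg of the tray rest out until its pointer is level with the fin of the length mark, and pause there with the lever still open. Still keeping the leg at the mark, close the fingers to pinch the lever fully shut against the plate; never shut it away from the mark. Finish while holding: go on pinching lever and plate together with the leg at the mark, do not let go, and leave the bottle, jug, brush and tray alone.

Things in the scene. Friction and masses are not known exactly. Their poses are not given: they have to be found in the camera images.
- rest: Tray rest fixed to the worktop: white bed 130 (x) by 400 (y) by 8 mm high, with a steel sleeve 36 mm wide, 120 mm long, 44 mm high at its -y end. Origin on the worktop, on the centre line of the leg; the leg slides out of the sleeve along the rest's own +y axis (robot's left at yaw 0), yaw within 0.3 rad. z up.
- leg: Sliding aluminium bar 22 mm square, top 36 mm above the worktop, axes as the rest's. Origin at worktop level under the grip plate, 60 mm on the -y side of the rest's origin when fully in, where it starts; draws out 125 mm along +y. A spring pulls it back with 5 to 8 N, so it slides home when let go. Its pointer juts to +x, 70 mm farther out (+y) than the origin.
- grip_plate (a point): Upright steel plate on the leg, 5 mm thick (x -8 to -3 mm), y -25 to +21 mm, from the leg up to 115 mm above the worktop. Origin at its top edge (z 115 mm) on the leg's centre line, axes as the leg's. A lug juts to -x from its +y end.
- lug (a point): Middle of the inner face (looking to -y) of the grip plate's steel lug, 75 mm above the worktop. The lug juts to -x, from x -8 to -52 mm of the plate, 5 mm thick, 50 to 100 mm above the worktop; its inner face is at y = +16 mm of the plate. A finger on the plate's -x side, in front of this face, draws the leg to +y. The room on its -y side is open.
- lever_tab (a point): Upright black tab at the lever's free end, 6 mm thick, 14 mm wide, 42 to 115 mm above the worktop; origin mid top. It stands on the +x side of the grip plate. Shut: parallel to the plate, at y = 0 of it, outer face at x = +8 mm, so plate and tab together measure 16 mm across, centred on x = 0. Open: its outer corner is at most 31 mm out at +x.
- lever (a joint): Black cam lever on top of the leg (flat, 37 to 47 mm above the worktop), pivot 45 mm on the -y side of the tab. 0 = shut, 0.45 rad = fully open (tab swung out to +x); starts at 0.38 to 0.45. Stays where it is left; about 5 N at the tab moves it.
- pointer (a point): Tip of the leg's dark steel pointer, 36 mm above the worktop, x = +44 mm, y = +70 mm from the leg's origin; moves with the leg.
- mark: Length mark: fixed aluminium block 18 by 26 by 22 mm on the +x edge of the rest's bed with a thin upright fin (3 mm) on top of its middle, top 44 mm above the worktop. Origin under the fin's near edge at bed height; axes as the rest's. Pointer level with the fin: pointer's y in this frame is 0. The leg must be drawn 40 to 100 mm for it.
- wash_bottle: White bottle, 64 mm across, 170 mm high; leave alone. Origin under its middle.
- jug: Clear jug with a handle, 96 mm across, 130 mm high; leave alone. Origin under its middle.
- brush: Brush lying on the worktop; leave alone.
- tray: Black tray 260 by 180 by 50 mm with white packs fixed in it; leave alone. Origin under its middle.

How it is judged:
By the outcome, as a careful person would: the job done as asked, in the order asked, and still so for the second after the job is handed in, while the arm keeps its last pose, push and grip.
It also fails if it takes over 35 s, if anything falls off the work surface, if the arm or the gripper's body presses on something with over 40 N, if the wrist force passes 120 N, or if a joint passes its speed limit or range.

ROBOT

A 7-joint arm with a two-finger parallel gripper is mounted at the origin on the work surface. World frame = base frame: x ahead of the robot, y to its left, z up, the work surface at z = 0. Lengths are in m, angles in degrees, forces in N, time in s.
With the tool pointing down it reaches from about 0.425 to 0.875 m from the base axis. Payload 4.7 kg.
Tool frame: the origin (TCP) lies at the very end of the fingers, on their centre line; the grasp point (between the pads) lies 19 mm behind it; z points along the fingers, y is the direction in which the jaws open and shut (so a half turn about z gives the same grasp; the last joint's range is limited). The gripper opens to 87 mm and grips with 3 to 60 N. Pads are 19 mm wide; open, the fingers measure 117 mm over their backs; the gripper's body (75 mm by 190 mm) begins 51 mm behind the grasp point.
Start: joints at [-76.312, 18.392, -4.016, 83.108, 1.295, 78.541, -3.26], TCP at [0.145, 0.634, 0.223] pointing down, gripper open.
Joint ranges: [-163.93, 163.93], [-17.29, 119.83], [-79.2, 71.16], [3.27, 140.29], [-89.18, 269.18], [5.43, 117.66], [-154.24, 154.24]. Speed limits (degrees/s): [147.25, 147.25, 180, 180, 180, 180, 180].

INTERFACE

Orientations are given as [roll, pitch, yaw] about the fixed x, y, z axes, in that order (R = Rz(yaw) Ry(pitch) Rx(roll)).
In Python, from cell import * gives the robot as it stands.
- The arm moves only by the tool arm_command, never from a script. Its argument "targets" is a list that holds one entry, the list of rows, each a list of 7 numbers: the shift along the tool's x, y, z in m, then the turn, a rotation vector about the tool's x, y, z in degrees, then the gripper's target within -1 to 1 (shut at 1, half-way at 0, fully open at -1). In form: [[[tx, ty, tz, rx, ry, rz, claw], ...]]. A call has 1 to 10 rows; each row is the pose to reach, as a shift and turn from the pose commanded when the call began, along the tool's axes at that moment; what a row does not reach only later rows make up. A row lasts 1/10 s, in which the tool goes at most 50 mm and 8.59 degrees, less where a joint would pass 70% of its speed; a pose out of reach is approached as far as the arm can. A call with a gripper value outside its range is refused whole. The fingers move at their own pace and stop on an object; "newtons" is the grip in N (left out, the last holds). Time passes only in rows, so rows that repeat a pose let the fingers close. It gives the time, the measured TCP pose, the force and the opening at its end, in the units of the state.
- get_obs(): the state, without advancing time (a new reading comes with each control period).
- read_camera(name): name is "side" or "top" or "wrist"; returns a dict with "img" (420x560x3 uint8, red, green, blue), "z_map" (420x560 float32, m along the optical axis (not along the pixel's ray), 0 where there is no reading), "K" (3x3 intrinsics, pixels), "origin" and "attitude" of the camera in the world. Camera axes: x right, y down, z forward; pixel columns grow to the right and rows downward; lengths in m; the calibration is good to about 2 mm. A picture is of the moment at which its call begins.
- sign_off(): hands the job in, once; it reports no verdict.
Trained networks look in the newest picture that a camera, given by its name, has taken for a name from the list of things; names that differ only in an ending like _2 or _b are one class to them, and where a whole thing is asked for, a point or a joint stands for the part that bears it (a point fixed in the world has none). Each returns a list of dicts, best first, with "conf" (0 to 1); they miss things now and then, are a little off and sometimes report something else, mostly with a low value. They report only what shows in the picture. A call takes as long as a camera call.
- search_frame(thing, camera): "position" ([column, row] in pixels, amid what is visible of it).
The state is a dict: "time_s": time; "qpos": joint angles; "joint_velocities": joint speeds; "effort": joint torques, N m; "tool_pos": TCP position; "tool_rot": TCP orientation; "force": force on the tool from outside, world axes, zero at the start; "wrist_torque": the same for the moment, N m; "grip_width": finger opening in m.
Only numpy, scipy, OpenCV 4.12 (cv2) and the standard library are available. Lean on these libraries where they do the work, as an engineer would, in place of code of your own. Each camera call takes 0.05 s, during which the arm holds its last target.

## Working session

There is one attempt and no reset: what is moved stays moved. The work goes in short steps, Python scripts to look and compute and a tool call to move; the robot and the scene stay as the last step left them, time stands still between calls to the robot, and variables do not carry over. Pictures are saved under pics/ and viewed, and the job is handed in when it is done.

Besides the shell and the picture viewer there is one more tool, called after "Call:" as a command line: name --argument value ..., lists and objects as JSON in quotes. arm_command: Moves the arm, as the interface text tells. Its arguments: {"type":"object","properties":{"targets":{"type":"array","items":{"type":"array","items":{"type":"array","items":{"type":"number"}}}},"newtons":{"type":"number"}},"required":["targets"]}

```bash
mkdir -p pics; ls
cat > h.py <<'E'
from cell import *
import numpy as np, cv2
from scipy.spatial.transform import Rotation as R
def cam(name,save=None):
    c=read_camera(name)
    if save: cv2.imwrite('pics/'+save,c['img'][:,:,::-1])
    return c
def rot(a):
    a=np.array(a,float)
    if a.shape==(3,3): return a
    if a.size==4: return R.from_quat(a).as_matrix()
    return R.from_euler('xyz',a,degrees=True).as_matrix()
def pt(c,u,v,z=None):
    u_,v_=int(round(u)),int(round(v))
    if z is None: z=c['z_map'][v_,u_]
    p=np.linalg.inv(c['K'])@[u,v,1]*z
    return rot(c['attitude'])@p+np.array(c['origin'])
def ray_z(c,u,v,h):
    d=rot(c['attitude'])@(np.linalg.inv(c['K'])@[u,v,1]); o=np.array(c['origin'])
    return o+d*(h-o[2])/d[2]
def proj(c,p):
    q=rot(c['attitude']).T@(np.array(p)-np.array(c['origin'])); q=c['K']@q; return q[:2]/q[2]
E
python3 - <<'E'
from h import *
print(get_obs())
for n in ['top','side','wrist']:
    c=cam(n,n+'1.png'); print(n,c['origin'],c['attitude'],c['K'].tolist())
    for t in ['grip_plate','lug','lever_tab','pointer','mark','rest','leg']:
        for d in search_frame(t,n)[:2]:
            u,v=d['position']; print(t,np.round([u,v],1),round(d['conf'],2),np.round(pt(c,u,v),3))
E
```

```text
pics
{'time_s': 0.0, 'qpos': array([-76.31242552,  18.43914495,  -4.01460865,  83.1753933 ,
         1.29671073,  78.54287923,  -3.26185897]), 'joint_velocities': array([-0.05209365,  0.02566407,  0.02342008, -0.01146502,  0.08855589,
       -0.01559828,  0.06183521]), 'effort': array([-1.99664532e-05, -4.91283381e+01, -4.04036539e-01, -3.12524128e+01,
       -6.41645584e-02,  4.36808739e-02,  1.55156176e-04]), 'tool_pos': array([0.14483183, 0.633073  , 0.22145616]), 'tool_rot': array([-1.79887922e+02,  7.87552577e-03,  1.67119800e+02]), 'force': array([-0.11860555, -0.33392578, -0.55706868]), 'wrist_torque': array([ 0.011655  , -0.00096894, -0.03026615]), 'grip_width': 0.0866591511455474}
top [0.37597045 0.02511915 1.41818199] [-169.20654897    0.74543685  -89.8775023 ] [[522.3499693600764, 0.0, 275.7141495277693], [0.0, 522.3499693600764, 207.60560794270745], [0.0, 0.0, 1.0]]
grip_plate [299.7 252. ] 0.95 [ 0.512 -0.018  0.109]
lug [297.4 255.5] 0.66 [ 0.511 -0.014  0.034]
pointer [294.4 251.2] 0.57 [ 0.522 -0.006  0.036]
pointer [210.4 154.5] 0.47 [0.797 0.228 0.007]
rest [299.8 253.1] 0.6 [ 0.512 -0.019  0.086]
leg [299.1 249.8] 0.58 [ 0.516 -0.016  0.12 ]
side [ 0.4487941  -0.8404468   0.57367667] [-118.48342817    0.76955065  -13.11346005] [[403.5847651908999, 0.0, 279.8925304424919], [0.0, 403.5847651908999, 214.85848834038754], [0.0, 0.0, 1.0]]
grip_plate [232.6 240.4] 0.84 [0.521 0.028 0.035]
lug [235.4 238. ] 0.64 [0.53  0.036 0.036]
lever_tab [241.1 249. ] 0.77 [ 0.535 -0.034  0.046]
pointer [234.3 242.7] 0.68 [0.524 0.01  0.038]
mark [310.6 190.3] 0.52 [0.769 0.171 0.079]
mark [251.1 223.7] 0.46 [0.583 0.116 0.025]
rest [236.3 273.1] 0.95 [ 0.511 -0.123  0.044]
leg [233.7 243.1] 0.95 [0.522 0.01  0.037]
wrist [0.07379878 0.64982568 0.3859922 ] [1.64454714e+02 1.51838710e-02 7.71165599e+01] [[363.0699293439994, 0.0, 276.61832807487383], [0.0, 363.0699293439994, 208.27185075622478], [0.0, 0.0, 1.0]]
```

Run:
```python
import cv2,numpy as np
t=cv2.imread('pics/top1.png'); s=cv2.imread('pics/side1.png')
cv2.imwrite('pics/top1c.png',cv2.resize(t[170:320,210:400],None,fx=4,fy=4,interpolation=cv2.INTER_CUBIC))
cv2.imwrite('pics/side1c.png',cv2.resize(s[170:310,160:350],None,fx=4,fy=4,interpolation=cv2.INTER_CUBIC))
```

```text
(no output)
```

View pics/top1.png

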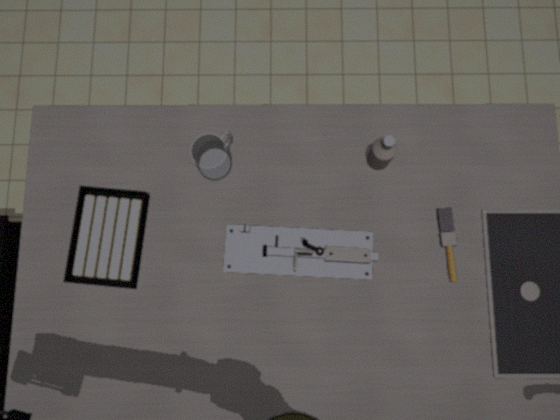

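View pics/side1.png

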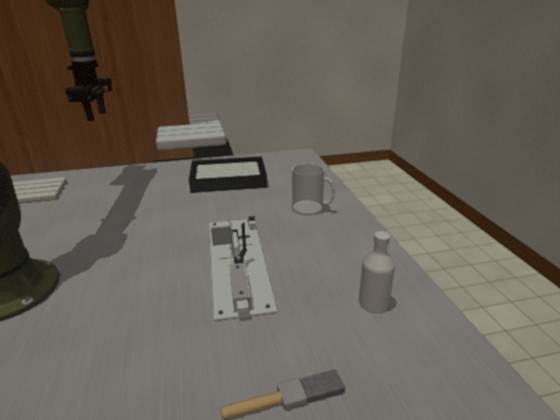

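View pics/top1c.png

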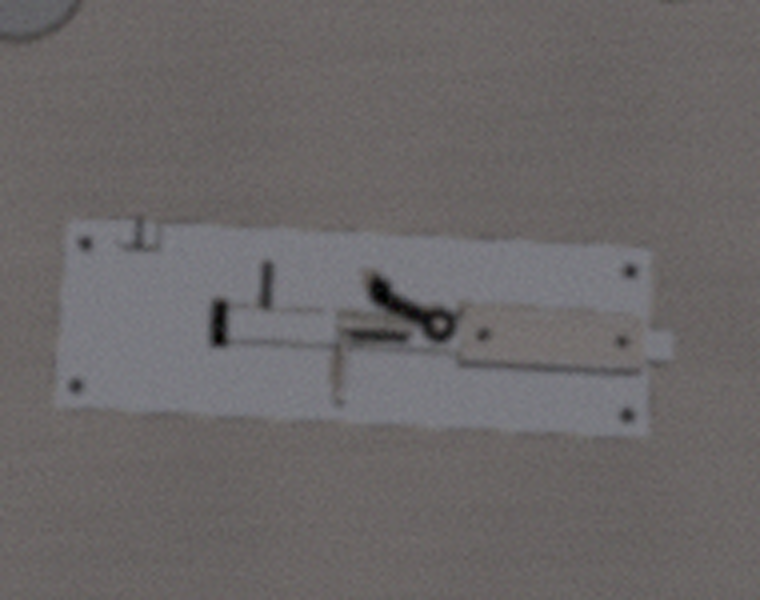

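View pics/side1c.png

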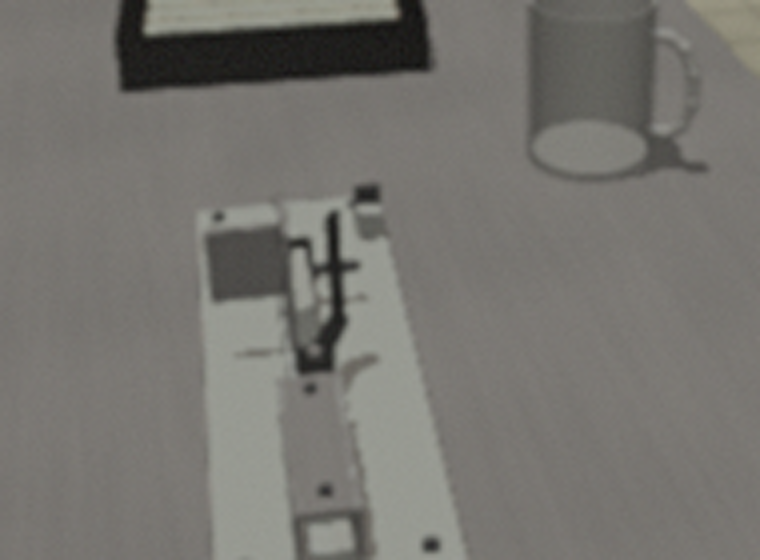

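The top view shows the rest at yaw near 0: bed corners at about (227,225), (373,232), (372,279) and (224,272), the fin at about (245,227), the pointer at (277,240) and the open tab at (304,242). The side view agrees, with the lug plate at (221,236). I'll work out the rest's pose next.

```bash
cat > fit.py <<'E'
from h import *
from scipy.optimize import least_squares
c=cam('top')
img=c['img'].astype(float)
def P(u,v): return np.array([210+(u+.5)/4-.5,170+(v+.5)/4-.5])
cor=[P(68,221),P(651,248),P(648,436),P(55,408)]
w=[ray_z(c,*p,0.008) for p in cor]
for x in w: print('corner',np.round(x,4))
w=np.array(w); ed=(w[0]-w[1])[:2]; ed2=(w[3]-w[2])[:2]
print('len',np.linalg.norm(ed),np.linalg.norm(ed2),np.linalg.norm((w[0]-w[3])[:2]),'yaw',[np.degrees(np.arctan2(-e[0],e[1])) for e in (ed,ed2)])
yaw=np.arctan2(-(ed+ed2)[0],(ed+ed2)[1])
Y=np.array([-np.sin(yaw),np.cos(yaw)]);X=np.array([np.cos(yaw),np.sin(yaw)])
print('centre',w.mean(0))
pts={'pointer tip':(P(267,264),.036),'pointer mid':(P(267,285),.036),'fin top':(P(140,222),.044),'fin':(P(140,235),.044),
'plate top':(P(379,336),.115),'plate L':(P(349,334),.115),'plate R':(P(409,337),.115),'tab top':(P(374,280),.115),'pivot':(P(438,323),.047),
'lug end top':(P(340,402),.1),'lug':(P(338,352),.1),'leg end':(P(219,322),.036),'sleeve +y end':(P(459,335),.044),'tab':(P(380,292),.115)}
o=w.mean(0)[:2]
for k,(p,h) in pts.items():
    q=ray_z(c,*p,h); print(k,np.round(q,4),'rest-frame from bed centre',np.round([(q[:2]-o)@X,(q[:2]-o)@Y],4))
E
python3 fit.py
```

```text
corner [0.5968 0.1782 0.008 ]
corner [ 0.5782 -0.2189  0.008 ]
corner [ 0.4515 -0.2127  0.008 ]
corner [0.4696 0.1844 0.008 ]
len 0.397479645869787 0.39758718825468103 0.1273395660546986 yaw [np.float64(-2.6706217538500288), np.float64(-2.6101432604210237)]
centre [ 0.52401174 -0.01724097  0.008     ]
pointer tip [0.5634 0.0417 0.036 ] rest-frame from bed centre [0.0366 0.0607]
pointer mid [0.5493 0.0417 0.036 ] rest-frame from bed centre [0.0226 0.0601]
fin top [0.5905 0.1263 0.044 ] rest-frame from bed centre [0.0598 0.1464]
fin [0.5817 0.1262 0.044 ] rest-frame from bed centre [0.051  0.1459]
plate top [ 0.5074 -0.0292  0.115 ] rest-frame from bed centre [-0.016  -0.0127]
plate L [ 0.5087 -0.0105  0.115 ] rest-frame from bed centre [-0.0156  0.006 ]
plate R [ 0.5068 -0.0479  0.115 ] rest-frame from bed centre [-0.0158 -0.0314]
tab top [ 0.5426 -0.0263  0.115 ] rest-frame from bed centre [ 0.019  -0.0082]
pivot [ 0.5229 -0.0708  0.047 ] rest-frame from bed centre [ 0.0013 -0.0536]
lug end top [ 0.4674 -0.005   0.1   ] rest-frame from bed centre [-0.0571  0.0096]
lug [ 0.4988 -0.0039  0.1   ] rest-frame from bed centre [-0.0258  0.0122]
leg end [0.5246 0.0735 0.036 ] rest-frame from bed centre [-0.0036  0.0907]
sleeve +y end [ 0.5153 -0.0847  0.044 ] rest-frame from bed centre [-0.0056 -0.0678]
tab [ 0.535 -0.03   0.115] rest-frame from bed centre [ 0.0116 -0.0123]
```

```bash
cat >> h.py <<'E'
def rel(target,yaw,roll=180,pitch=0,p0=None,r0=None):
    o=get_obs(); p0=o['tool_pos'] if p0 is None else np.array(p0); r0=rot(o['tool_rot'] if r0 is None else r0)
    d=r0.T@(np.array(target)-p0); rv=R.from_matrix(r0.T@rot([roll,pitch,yaw])).as_rotvec(degrees=True)
    return np.round(np.r_[d,rv],4)
E
python3 - <<'E'
from h import *
p0=[.145,.634,.223]; r0=[180,0,167.12]
a0=np.arctan2(.634,.145); a1=np.arctan2(-.03,.5235); r_0=np.hypot(.634,.145); r_1=np.hypot(.03,.5235)
for s in np.linspace(0,1,21)[1:]:
    a=a0+(a1-a0)*s; r=r_0+(r_1-r_0)*s
    print(np.round(rel([r*np.cos(a),r*np.sin(a),.223-.023*s],167.12-79.76*s,p0=p0,r0=r0),3).tolist())
E
```

```text
[-0.045, -0.008, 0.001, 0.0, -0.0, 3.988]
[-0.089, -0.019, 0.002, 0.0, -0.0, 7.976]
[-0.132, -0.033, 0.004, 0.0, -0.0, 11.964]
[-0.173, -0.05, 0.005, 0.0, -0.0, 15.952]
[-0.213, -0.069, 0.006, 0.0, -0.0, 19.94]
[-0.25, -0.091, 0.007, 0.0, -0.0, 23.928]
[-0.286, -0.116, 0.008, 0.0, -0.0, 27.916]
[-0.319, -0.142, 0.009, 0.0, -0.0, 31.904]
[-0.35, -0.171, 0.01, 0.0, -0.0, 35.892]
[-0.379, -0.202, 0.012, 0.0, -0.0, 39.88]
[-0.405, -0.234, 0.013, 0.0, -0.0, 43.868]
[-0.429, -0.268, 0.014, 0.0, -0.0, 47.856]
[-0.45, -0.302, 0.015, 0.0, -0.0, 51.844]
[-0.468, -0.338, 0.016, 0.0, -0.0, 55.832]
[-0.483, -0.375, 0.017, 0.0, -0.0, 59.82]
[-0.495, -0.412, 0.018, 0.0, -0.0, 63.808]
[-0.505, -0.45, 0.02, 0.0, -0.0, 67.796]
[-0.512, -0.488, 0.021, 0.0, -0.0, 71.784]
[-0.516, -0.525, 0.022, 0.0, -0.0, 75.772]
[-0.517, -0.563, 0.023, 0.0, -0.0, 79.76]
```

Call:
arm_command --targets '[[[-0.045,-0.008,0.001,0,0,4,-1],[-0.089,-0.019,0.002,0,0,8,-1],[-0.132,-0.033,0.004,0,0,12,-1],[-0.173,-0.05,0.005,0,0,16,-1],[-0.213,-0.069,0.006,0,0,20,-1],[-0.25,-0.091,0.007,0,0,24,-1],[-0.286,-0.116,0.008,0,0,28,-1],[-0.319,-0.142,0.009,0,0,32,-1],[-0.35,-0.171,0.01,0,0,36,-1],[-0.379,-0.202,0.012,0,0,40,-1]]]'

```text
time_s: 2.25
tool_pos: [0.4705, 0.3509, 0.2108]
tool_rot: [179.9, 0.0, 126.9]
force: [0.3, 0.6, -0.4]
grip_width: 0.087
```

Run:
```python
from h import *
p0=[.145,.634,.223]; r0=[180,0,167.12]
M=rot(r0); pc=np.array(p0)+M@[-.379,-.202,.012]; print(pc)
a0=np.arctan2(.634,.145); a1=np.arctan2(-.03,.5235); r_0=np.hypot(.634,.145); r_1=np.hypot(.03,.5235)
for s in np.linspace(.5,1,11)[1:]:
    a=a0+(a1-a0)*s; r=r_0+(r_1-r_0)*s
    print(np.round(rel([r*np.cos(a),r*np.sin(a),.223-.023*s],167.12-79.76*s,p0=pc,r0=[180,0,127.12]),3).tolist())
```

```text
[0.46943622 0.35259968 0.211     ]
[-0.041, -0.008, 0.001, -0.0, -0.0, 3.868]
[-0.08, -0.018, 0.002, -0.0, -0.0, 7.856]
[-0.119, -0.032, 0.003, -0.0, -0.0, 11.844]
[-0.156, -0.048, 0.004, 0.0, -0.0, 15.832]
[-0.191, -0.066, 0.005, -0.0, -0.0, 19.82]
[-0.224, -0.086, 0.006, -0.0, -0.0, 23.808]
[-0.256, -0.109, 0.008, -0.0, -0.0, 27.796]
[-0.285, -0.134, 0.009, -0.0, -0.0, 31.784]
[-0.313, -0.16, 0.01, 0.0, -0.0, 35.772]
[-0.338, -0.188, 0.011, -0.0, -0.0, 39.76]
```

Call:
arm_command --targets '[[[-0.041,-0.008,0.001,0,0,4,-1],[-0.08,-0.018,0.002,0,0,8,-1],[-0.119,-0.032,0.003,0,0,12,-1],[-0.156,-0.048,0.004,0,0,16,-1],[-0.191,-0.066,0.005,0,0,20,-1],[-0.224,-0.086,0.006,0,0,24,-1],[-0.256,-0.109,0.008,0,0,28,-1],[-0.285,-0.134,0.009,0,0,32,-1],[-0.313,-0.16,0.01,0,0,36,-1],[-0.338,-0.188,0.011,0,0,39.8,-1]]]'

```text
time_s: 3.25
tool_pos: [0.5234, -0.0324, 0.1998]
tool_rot: [180.0, -0.0, 87.1]
force: [0.3, 0.5, -0.5]
grip_width: 0.0865
```

Run:
```python
from h import *
c=cam('wrist','w2.png'); o=get_obs(); print(o['time_s'],o['tool_pos'],o['tool_rot'],o['qpos']); print(c['origin'],c['attitude'])
for t in ['grip_plate','lug','lever_tab','pointer','mark']:
    for d in search_frame(t,'wrist')[:2]:
        u,v=d['position']; print(t,np.round([u,v],1),round(d['conf'],2),np.round(pt(c,u,v),4))
np.savez('w2.npz',**c)
```

```text
3.3 [ 0.52170142 -0.04060438  0.19988421] [179.99759329   0.21014771  86.48872426] [-30.48133112   3.41902058  33.34897562 103.94556421  -1.74299302
  73.20483675  -0.18669774]
[0.52699642 0.04041391 0.36314597] [ 1.64480110e+02 -9.19831944e-02 -2.86277048e+00]
grip_plate [271.5 167.2] 0.88 [ 0.5203 -0.0114  0.0368]
lever_tab [287.4 213.5] 0.57 [ 0.5326 -0.0525  0.0477]
pointer [271.4 165.2] 0.95 [ 0.5203 -0.0095  0.0369]
mark [338.4   6.2] 0.77 [0.5822 0.1179 0.0314]
```

View pics/w2.png

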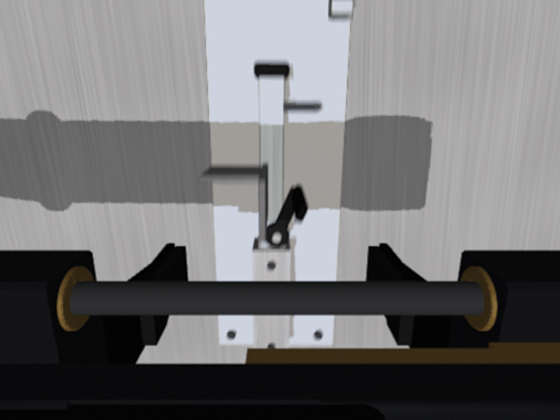

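Call:
arm_command --targets '[[[0,0,0,0,0,0,-1],[0,0,0,0,0,0,-1],[0,0,0,0,0,0,-1]]]'

```text
time_s: 3.85
tool_pos: [0.5235, -0.0299, 0.1995]
tool_rot: [-180.0, 0.0, 87.4]
force: [0.4, -0.4, 1.0]
grip_width: 0.0871
```

Run:
```python
from h import *
c=cam('wrist','w3.png'); o=get_obs(); print(o['time_s'],o['tool_pos'],o['tool_rot'],o['qpos']); print(c['origin'],c['attitude'])
np.savez('w3.npz',**c)
cv2.imwrite('pics/w3c.png',cv2.resize(c['img'][0:260,190:390,::-1],None,fx=3,fy=3,interpolation=cv2.INTER_CUBIC)[:600] if 0 else cv2.resize(c['img'][0:260,190:390,::-1],(460,598),interpolation=cv2.INTER_CUBIC))
```

```text
3.9 [ 0.52351982 -0.03013391  0.19949062] [-1.79996245e+02  3.60060945e-03  8.73816775e+01] [-30.86217426   3.60120146  32.75796309 103.81003591  -2.03111028
  73.17410175  -0.18575533]
[0.52695539 0.04294694 0.36285689] [ 1.64470748e+02 -3.72136669e-02 -2.59811136e+00]
```

View pics/w3c.png

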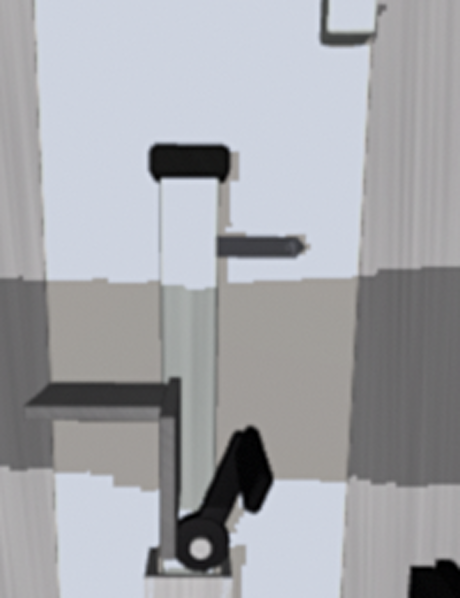

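Run:
```python
from h import *
c=dict(np.load('w3.npz'))
yaw=np.radians(-2.64); X=np.array([np.cos(yaw),np.sin(yaw)]); Y=np.array([-X[1],X[0]]); o=np.array([.5186,-.026])
Q=lambda u,v:(190+(u+.5)/2.3-.5,(v+.5)/2.3-.5)
# yaw from bed edges
for a,b in [((33,0),(60,597)),((372,30),(347,480))]:
    A=ray_z(c,*Q(*a),.008);B=ray_z(c,*Q(*b),.008);d=A-B; print('edge',A,B,np.degrees(np.arctan2(-d[0],d[1])))
for n,a,b in [('leg L',(160,180),(164,380)),('leg R',(218,180),(216,500)),]:
    A=ray_z(c,*Q(*a),.036);B=ray_z(c,*Q(*b),.036);d=A-B; print(n,[np.round([(x[:2]-o)@X,(x[:2]-o)@Y],4) for x in (A,B)],np.degrees(np.arctan2(-d[0],d[1])))
for n,p,h in [('pointer tip',(305,246),.036),('lug inner top R',(160,420),.1),('lug inner top L',(26,420),.1),('lug outer top L',(28,405),.1),('plate top -x back',(160,560),.115),('plate top +x back',(176,560),.115),('plate front +x',(180,416),.115),('pivot',(201,547),.047),('tab outer',(272,480),.115),('tab in',(252,512),.115),('fin block near -y edge',(345,42),.022)]:
    x=ray_z(c,*Q(*p),h); i=[int(round(k)) for k in Q(*p)]; print(n,np.round(x,4),np.round([(x[:2]-o)@X,(x[:2]-o)@Y],4), 'depth pt z',pt(c,*Q(*p))[2])
```

```text
edge [0.46790315 0.13645583 0.008     ] [ 0.45606005 -0.10847098  0.008     ] -2.7683034665229895
edge [0.59680833 0.1203151  0.008     ] [ 0.58754707 -0.05867022  0.008     ] -2.9620207062148647
leg L [array([-0.0094,  0.0933]), array([-0.0087,  0.0191])] -2.1163944646638266
leg R [array([0.0121, 0.0933]), array([ 0.0121, -0.0302])] -2.6445406292125346
pointer tip [0.5668 0.0417 0.036 ] [0.045  0.0699] depth pt z 0.03620986664049469
lug inner top R [ 0.512  -0.0096  0.1   ] [-0.0074  0.0161] depth pt z 0.11746793740686368
lug inner top L [ 0.4691 -0.0077  0.1   ] [-0.0503  0.016 ] depth pt z 0.10143831096800099
lug outer top L [ 0.4702 -0.0029  0.1   ] [-0.0494  0.0209] depth pt z 0.10027274771458516
plate top -x back [ 0.5102 -0.0516  0.115 ] [-0.0072 -0.026 ] depth pt z 0.008681746667347667
plate top +x back [ 0.5153 -0.0519  0.115 ] [-0.0022 -0.026 ] depth pt z 0.04760932469496032
plate front +x [ 0.5189 -0.0057  0.115 ] [-0.0006  0.0203] depth pt z 0.04814982689855268
pivot [ 0.5224 -0.0728  0.047 ] [ 0.0059 -0.0466] depth pt z 0.05344851043965576
tab outer [ 0.5462 -0.027   0.115 ] [0.0276 0.0003] depth pt z 0.11536355840531085
tab in [ 0.5397 -0.037   0.115 ] [ 0.0216 -0.0101] depth pt z 0.11595223622972309
fin block near -y edge [0.5841 0.1137 0.022 ] [0.059  0.1426] depth pt z 0.017391036518499936
```

The wrist view agrees with the layout: pointer tip at about (322,107), lug inner edge at (201–260,182) and tab outer corner at (308,208). In the leg frame the pointer is at y +70, the lug at +16 and the tab corner at x +27.6. I'm descending astride the plate, with the finger 10 mm short of the lug.

Call:
arm_command --targets '[[[0,0.003,0.01,0,0,0,-1],[0,0.003,0.025,0,0,0,-1],[0,0.003,0.045,0,0,0,-1],[0,0.003,0.065,0,0,0,-1],[0,0.003,0.085,0,0,0,-1],[0,0.003,0.105,0,0,0,-1],[0,0.003,0.12,0,0,0,-1],[0,0.003,0.133,0,0,0,-1],[0,0.003,0.14,0,0,0,-1],[0,0.003,0.14,0,0,0,-1]]]'

```text
time_s: 4.9
tool_pos: [0.5258, -0.0309, 0.0586]
tool_rot: [-179.9, 0.0, 87.3]
force: [-0.7, 0.3, -0.1]
grip_width: 0.0871
```

Run:
```python
from h import *
c=cam('wrist','w4.png'); o=get_obs(); print(o['time_s'],o['tool_pos'],o['tool_rot'],o['force'])
```

```text
4.95 [ 0.52643503 -0.03094294  0.0594091 ] [-1.79984044e+02  9.82349824e-03  8.73143598e+01] [-0.20884775  0.31547538  0.47741538]
```

View pics/w4.png

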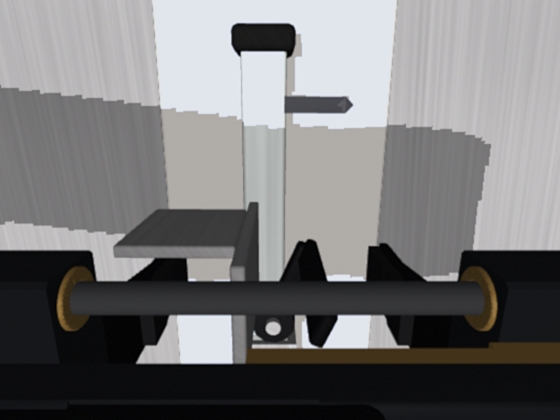

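Call:
arm_command --targets '[[[0.004,0,0,0,0,0,-1],[0.008,0,0,0,0,0,-1],[0.012,0,0,0,0,0,-1],[0.018,0,0,0,0,0,-1],[0.026,0,0,0,0,0,-1],[0.036,0,0,0,0,0,-1],[0.048,0,0,0,0,0,-1],[0.06,0,0,0,0,0,-1],[0.07,0,0,0,0,0,-1],[0.075,0,0,0,0,0,-1]]]'

```text
time_s: 5.95
tool_pos: [0.5308, 0.0422, 0.0604]
tool_rot: [179.9, 0.2, 87.4]
force: [-0.1, -7.3, 2.9]
grip_width: 0.0868
```

Call:
arm_command --targets '[[[0.004,0,0,0,0,0,-1],[0.008,0,0,0,0,0,-1],[0.011,0,0,0,0,0,-1],[0.013,0,0,0,0,0,-1],[0.013,0,0,0,0,0,-1],[0.013,0,0,0,0,0,-1]]]'

```text
time_s: 6.55
tool_pos: [0.5315, 0.0548, 0.0604]
tool_rot: [179.9, 0.1, 87.3]
force: [0.3, -6.9, 1.8]
grip_width: 0.0873
```

Run:
```python
from h import *
c=cam('wrist','w5.png'); o=get_obs(); print(o['time_s'],o['tool_pos'],o['tool_rot'],o['force'])
np.savez('w5.npz',**c)
cv2.imwrite('pics/w5c.png',cv2.resize(c['img'][20:180,230:440,::-1],None,fx=3.5,fy=3.5,interpolation=cv2.INTER_CUBIC))
for t in ['pointer','mark','lug','lever_tab']:
    for d in search_frame(t,'wrist')[:2]: print(t,d)
```

```text
6.6 [0.5314745  0.05484388 0.06038881] [1.79884579e+02 1.48449019e-01 8.73008588e+01] [ 1.03353701 -7.13669193  2.38578784]
pointer {'position': [253.4, 238.4], 'conf': 0.78}
pointer {'position': [303.7, 322.2], 'conf': 0.63}
lug {'position': [255.6, 235.5], 'conf': 0.95}
lever_tab {'position': [301.8, 320.4], 'conf': 0.86}
```

View pics/w5.png

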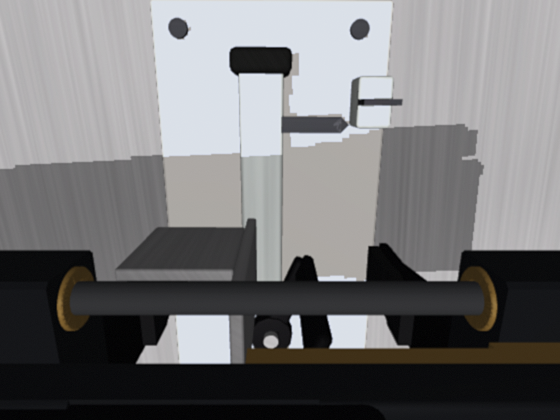

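View pics/w5c.png

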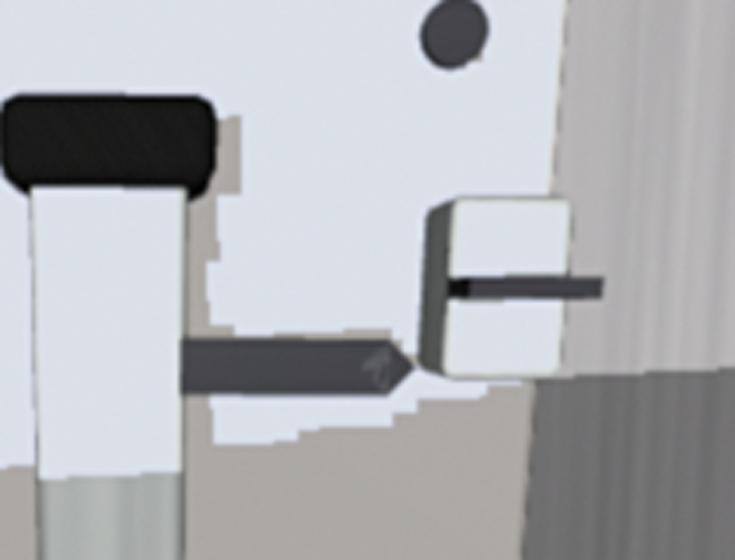

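```bash
cat >> h.py <<'E'
YAW=np.radians(-2.65); X=np.array([np.cos(YAW),np.sin(YAW)]); Y=np.array([-X[1],X[0]])
E
python3 - <<'E'
from h import *
c=dict(np.load('w5.npz')); o=np.array([.5196,-.026])
Q=lambda u,v:(230+(u+.5)/3.5-.5,20+(v+.5)/3.5-.5)
for n,p,h in [('tip',(413,367),.036),('ptr base',(190,367),.036),('fin in top',(470,288),.044),('fin out',(600,288),.044),('cap L',(10,100),.036),('leg L1',(30,200),.036),('leg L2',(40,470),.036)]:
    x=ray_z(c,*Q(*p),h); print(n,np.round(x,4),np.round([(x[:2]-o)@X,(x[:2]-o)@Y],4),pt(c,*Q(*p))[2])
E
```

```text
tip [0.5706 0.1176 0.036 ] [0.0443 0.1458] 0.009206846153896636
ptr base [0.5385 0.1192 0.036 ] [0.0122 0.1459] 0.03652994842893298
fin in top [0.5767 0.1282 0.044 ] [0.0499 0.1567] 0.04603731279444956
fin out [0.5944 0.1274 0.044 ] [0.0676 0.1567] 0.045097529859564445
cap L [0.5154 0.1558 0.036 ] [-0.0126  0.1814] 0.03934934081250632
leg L1 [0.5172 0.1429 0.036 ] [-0.0102  0.1686] 0.03672806419073715
leg L2 [0.5158 0.1054 0.036 ] [-0.0098  0.1311] 0.03653358508364413
```

Call:
arm_command --targets '[[[0.003,0,0,0,0,0,-1],[0.006,0,0,0,0,0,-1],[0.009,0,0,0,0,0,-1],[0.0108,0,0,0,0,0,-1],[0.0108,0,0,0,0,0,-1],[0.0108,0,0,0,0,0,-1],[0.0108,0,0,0,0,0,-1]]]'

```text
time_s: 7.5
tool_pos: [0.532, 0.0654, 0.0604]
tool_rot: [179.9, 0.2, 87.3]
force: [1.0, -6.6, 2.6]
grip_width: 0.087
```

```bash
cat > chk.py <<'E'
from h import *
import sys
n=sys.argv[1]
c=cam('wrist',n+'.png'); o=get_obs(); print(o['time_s'],o['tool_pos'],o['tool_rot'],o['force'],o['grip_width'])
np.savez(n+'.npz',**c)
p=o['tool_pos'][:2]-np.array([.5196,-.026]); print('tcp local',p@X,p@Y)
cv2.imwrite('pics/'+n+'c.png',cv2.resize(c['img'][20:180,230:440,::-1],None,fx=3.5,fy=3.5,interpolation=cv2.INTER_CUBIC))
E
python3 chk.py w6
```

```text
7.55 [0.53202501 0.06541045 0.06042685] [1.79880594e+02 1.56508929e-01 8.72887573e+01] [ 0.62862548 -6.39424372  3.39533094] 0.08711579550876797
tcp local 0.008185380611319622 0.09188715909775318
```

View pics/w6c.png

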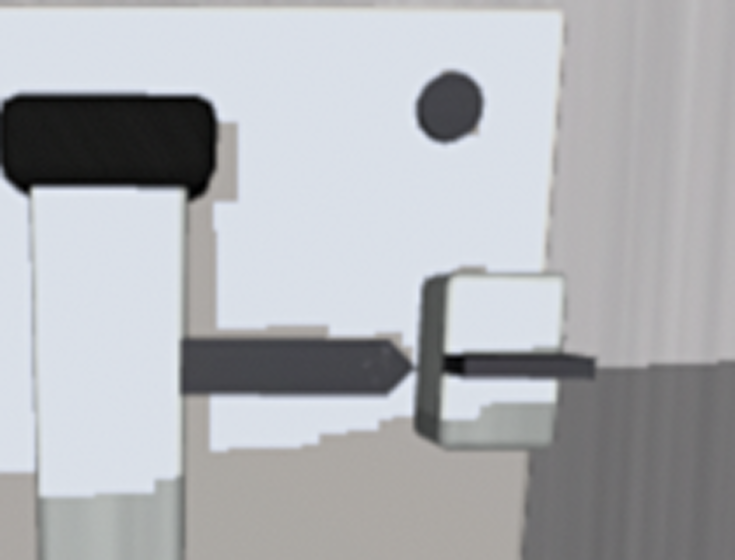

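View pics/w6.png

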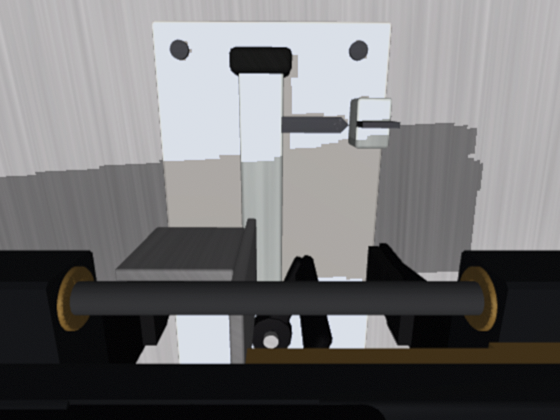

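```bash
cat > m.py <<'E'
from h import *
import sys
n=sys.argv[1]; a=[float(v) for v in sys.argv[2:]]
c=dict(np.load(n+'.npz')); o=np.array([.5196,-.026])
Q=lambda u,v:(230+(u+.5)/3.5-.5,20+(v+.5)/3.5-.5)
for nm,p,h in [('tip',a[0:2],.036),('fin in top',a[2:4],.044),('fin out',a[4:6],.044)]:
    x=ray_z(c,*Q(*p),h); print(nm,np.round(x,4),np.round([(x[:2]-o)@X,(x[:2]-o)@Y],4))
E
python3 m.py w6 413 367 464 365 594 368
```

```text
tip [0.5711 0.1282 0.036 ] [0.0443 0.1564]
fin in top [0.5766 0.1286 0.044 ] [0.0498 0.1571]
fin out [0.5946 0.1273 0.044 ] [0.0678 0.1566]
```

Run:
```python
import cv2,numpy as np
c=np.load('w6.npz')['img']
g=c.mean(2)
for u in (320,325): print('ptr col',u,g[112:136,u].astype(int))
for u in (365,372,380,385,395): print('fin col',u,g[112:136,u].astype(int))
```

```text
ptr col 320 [213 176 167 158 122  78  67  71  72  72  72  72  71  71  72  71  69  69
  67  69 108 180 224 227]
ptr col 325 [225 226 228 216 163  86  66  70  72  73  73  71  71  72  71  71  69  69
  67  70 108 180 224 227]
fin col 365 [223 224 224 224 224 225 227 215 157  65  50  69  70  67  69 107 181 224
 227 224 224 223 224 224]
fin col 372 [224 224 224 224 224 225 227 216 157  71  52  67  69  66  68 108 180 224
 227 224 224 225 212 175]
fin col 380 [224 224 224 224 224 226 227 215 155  72  52  65  67  67  67 104 178 225
 227 224 225 225 211 170]
fin col 385 [223 224 223 224 225 225 213 172 135  72  54  65  68  67  66  89 162 223
 228 224 225 225 212 170]
fin col 395 [181 180 180 180 180 180 181 181 169 121  69  64  67  67  67  78  98 112
 114 112 112 111 112 111]
```

The pointer row is about 124.3 and the fin about 124.1, so the leg is at the mark to within about 0.5 mm with the lever still open. I'll pause, half-close the fingers without touching the tab, and centre over the plate.

Call:
arm_command --targets '[[[0.0003,0,0,0,0,0,-1],[0.0003,0,0,0,0,0,-1],[0.0003,0,0,0,0,0,-1],[0.0003,0,0,0,0,0,-1],[0.0003,0,0,0,0,0,-1],[0.0003,-0.0,0,0,0,0,-0.85],[0.0003,-0.002,0,0,0,0,-0.7],[0.0003,-0.005,0,0,0,0,-0.65],[0.0003,-0.008,0,0,0,0,-0.65],[0.0003,-0.008,0,0,0,0,-0.65]]]' --newtons 20

```text
time_s: 8.55
tool_pos: [0.5241, 0.0658, 0.0602]
tool_rot: [179.8, 0.2, 87.3]
force: [2.4, -7.3, -0.3]
grip_width: 0.0721
```

Call:
arm_command --targets '[[[0,0,0,0,0,0,-0.65],[0,0,0,0,0,0,-0.65],[0,0,0,0,0,0,-0.65]]]'

```text
time_s: 8.85
tool_pos: [0.5239, 0.0658, 0.0601]
tool_rot: [179.9, 0.2, 87.3]
force: [1.4, -7.9, 0.0]
grip_width: 0.0722
```

```bash
python3 chk.py w7
python3 - <<'E'
import cv2,numpy as np
g=np.load('w7.npz')['img'].mean(2)
for u in (320,325): print('ptr col',u,g[112:136,u].astype(int))
for u in (365,372,380): print('fin col',u,g[112:136,u].astype(int))
E
```

```text
8.9 [0.52388266 0.06582021 0.0601441 ] [179.89783718   0.18051286  87.27867443] [ 0.71482853 -6.05617193  1.1408877 ] 0.07189547840200311
tcp local 3.27968800540512e-05 0.09192002603957058
ptr col 320 [222 194 176 163 127  81  71  73  75  75  74  74  74  75  75  74  72  73
  69  76 133 207 231 231]
ptr col 325 [219 184 172 165 126  81  70  74  76  75  74  74  74  74  74  74  73  72
  70  71 113 187 230 231]
fin col 365 [82 83 82 81 80 82 81 80 80 81 82 81 80 80 81 81 81 81 81 82 79 76 68 68]
fin col 372 [109 103 105 107 110 113 119 128 125  74  50  48  47  50  84 145 184 193
 195 197 201 204 205 189]
fin col 380 [229 229 229 229 229 230 232 222 163  68  52  63  64  62  64 108 185 230
 232 229 229 230 230 219]
```

View pics/w7.png

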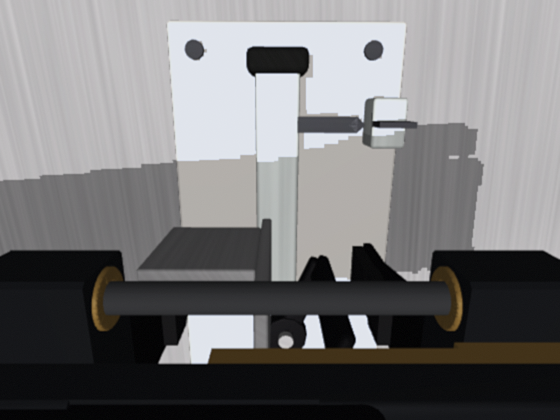

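Call:
arm_command --targets '[[[0,0,0,0,0,0,-0.55],[0,0,0,0,0,0,-0.45],[0,0,0,0,0,0,-0.35],[0,0,0,0,0,0,-0.25],[0,0,0,0,0,0,-0.15],[0,0,0,0,0,0,-0.05],[0,0,0,0,0,0,0.05],[0,0,0,0,0,0,0.1],[0,0,0,0,0,0,0.1]]]'

```text
time_s: 9.8
tool_pos: [0.5222, 0.0659, 0.0594]
tool_rot: [-179.9, 0.2, 87.3]
force: [-1.1, -6.1, 1.7]
grip_width: 0.0402
```

```bash
python3 chk.py w8
```

```text
9.85 [0.52218126 0.06590215 0.05942157] [-179.90017518    0.2069244    87.32081109] [-2.38759636 -7.16328426  0.74848509] 0.040073239200127536
tcp local -0.0016705700726440797 0.09192320907761758
```

View pics/w8.png

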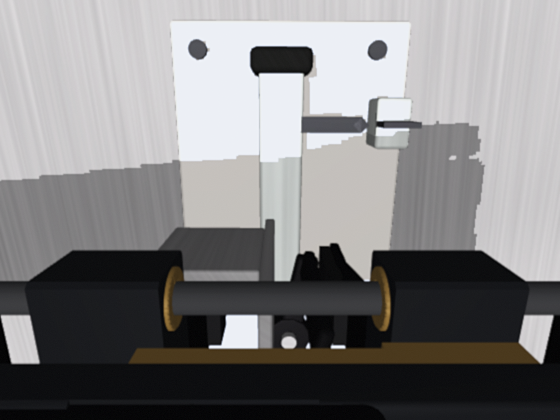

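View pics/w8c.png

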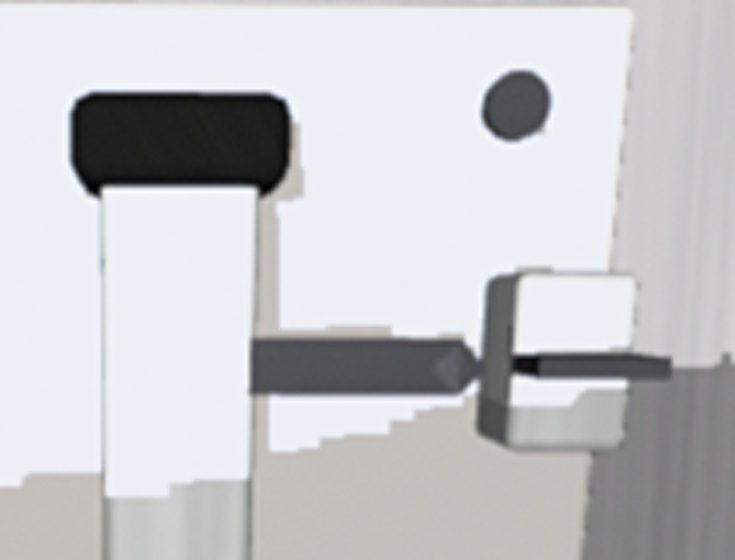

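Call:
arm_command --targets '[[[0,0.001,0,0,0,0,0.2],[0,0.001,0,0,0,0,0.3],[0,0.001,0,0,0,0,0.4],[0,0.001,0,0,0,0,0.5],[0,0.001,0,0,0,0,0.58],[0,0.001,0,0,0,0,0.66],[0,0.001,0,0,0,0,0.75],[0,0.001,0,0,0,0,0.85],[0,0.001,0,0,0,0,0.85]]]' --newtons 25

```text
time_s: 10.75
tool_pos: [0.5237, 0.0657, 0.0594]
tool_rot: [-180.0, 0.2, 87.3]
force: [-1.0, -6.6, 0.1]
grip_width: 0.0153
```

```bash
python3 chk.py w9
```

```text
10.8 [0.52372461 0.06574274 0.05943677] [-179.97460332    0.19685609   87.27733596] [-0.92804788 -6.7270924  -0.30262882] 0.015543828162175177
tcp local -0.00012150326537226867 0.0918353341427162
```

View pics/w9.png

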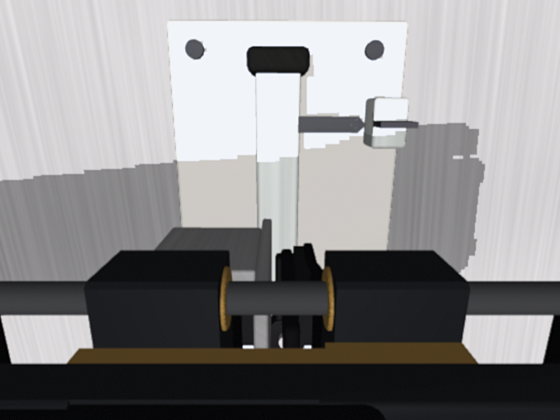

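View pics/w9c.png

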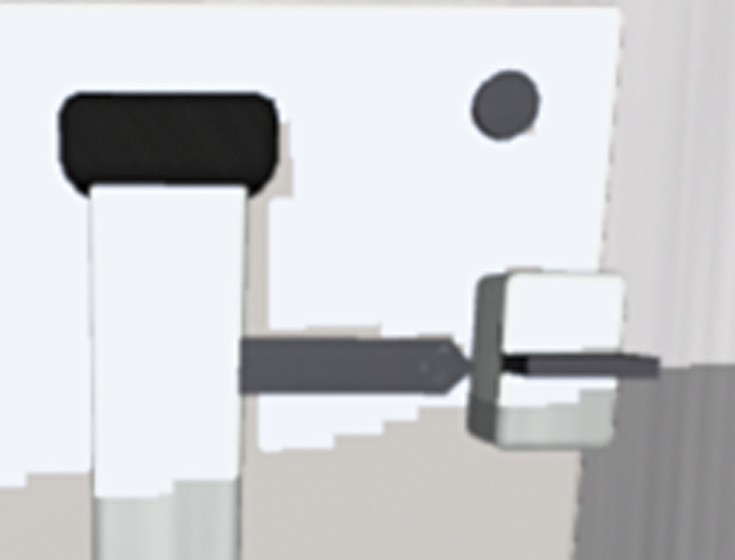

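Call:
arm_command --targets '[[[0,0,0,0,0,0,1],[0,0,0,0,0,0,1],[0,0,0,0,0,0,1],[0,0,0,0,0,0,1],[0,0,0,0,0,0,1],[0,0,0,0,0,0,1]]]' --newtons 35

```text
time_s: 11.4
tool_pos: [0.5236, 0.0658, 0.0594]
tool_rot: [-180.0, 0.2, 87.3]
force: [-1.7, -6.5, -0.4]
grip_width: 0.0152
```

```bash
python3 chk.py w10; python3 m.py w10 470 367 528 365 657 367
python3 - <<'E'
from h import *
c=cam('side','s10.png'); t=cam('top','t10.png')
cv2.imwrite('pics/s10c.png',cv2.resize(c['img'][170:300,190:330,::-1],None,fx=5,fy=4.5,interpolation=cv2.INTER_CUBIC))
g=np.load('w10.npz')['img'].mean(2)
for u in (320,335,345): print('ptr col',u,g[112:136,u].astype(int))
for u in (390,395,400,405): print('fin col',u,g[112:136,u].astype(int))
o=get_obs();print(o['grip_width'],o['force'])
E
```

```text
11.45 [0.52361268 0.06578463 0.05944338] [-179.965223      0.19709838   87.2862232 ] [-2.65254037 -7.57996241 -0.04027513] 0.015107067397457121
tcp local -0.00023525035474315087 0.09187199968293162
tip [0.5706 0.1282 0.036 ] [0.0439 0.1564]
fin in top [0.5767 0.1286 0.044 ] [0.0499 0.157 ]
fin out [0.5944 0.1274 0.044 ] [0.0676 0.1567]
ptr col 320 [239 213 200 186 132  89  85  89  91  90  90  89  89  90  90  88  87  85
  83  92 158 235 246 245]
ptr col 335 [240 212 200 195 160 101  84  87  90  89  90  87  88  88  89  88  87  87
  84  92 157 236 247 245]
ptr col 345 [244 245 246 242 169  93  83  88  90  89  88  88  86  88  88  88  88  86
  83  90 157 236 246 245]
fin col 390 [244 244 244 244 244 245 246 244 188  85  73  85  85  82  85 133 217 247
 246 244 244 245 239 208]
fin col 395 [244 244 244 244 244 245 247 245 188  82  73  84  84  81  84 133 216 247
 246 243 238 223 210 196]
fin col 400 [244 244 244 244 244 245 240 206 160  81  73  85  84  81  84 132 217 247
 240 203 186 188 189 190]
fin col 405 [245 245 244 244 245 246 240 201 156  79  72  84  84  81  85 126 201 241
 230 184 166 172 182 177]
0.014892002440182971 [-1.99721738 -6.57828817 -0.31717122]
```

View pics/w10.png

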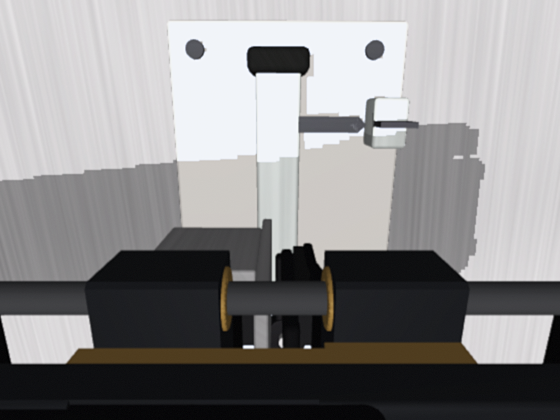

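View pics/w10c.png

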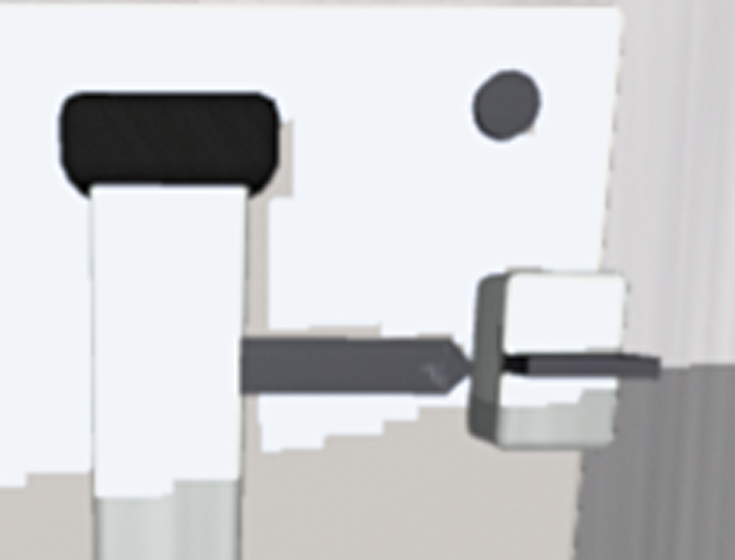

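View pics/s10c.png

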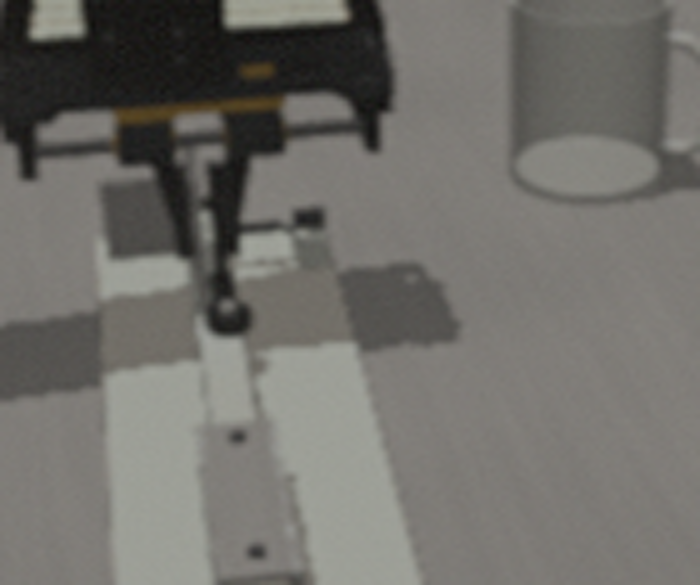

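Run:
```python
from h import *
o=get_obs(); print(o['time_s'],o['grip_width'],o['tool_pos'],o['force'])
print(sign_off())
```

```text
11.55 0.014892002440182971 [0.52361388 0.06576071 0.05943642] [-1.99721738 -6.57828817 -0.31717122]
the job is handed in; nothing more can be done
None
```

I drew the leg about 86 mm out by its lug, to the mark, and paused there with the lever open for about a second. I then pinched the lever shut against the plate and handed the job in at about 11.6 s. The gripper is still pinching both at 35 N.

- **Leg at the mark:** in the last wrist picture the pointer tip is at y = 156.4 mm and the fin at 156.7–157.0 mm, so the pointer is about 0.4 mm short. That is within the 2 mm calibration error. It did not move visibly while the lever was being shut.
- **Lever shut:** the fingers read 14.9–15.1 mm, against 16 mm nominal for plate and tab together. I put the 1 mm difference down to the pads giving under the grip and reading error. The tab is mostly hidden behind the fingers, so this rests on the width and the side view, not on seeing the tab itself.
- **Forces:** readings stayed below about 10 N. About 7 N of that is the spring, still pulling on the finger.
- **Other things:** the arm went nowhere near the bottle, jug, brush or tray. I did not check afterwards that they were still in place, beyond the jug in the side view.

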